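# Touch off on the medium tool setter

## Robot

A 6-joint arm with a two-finger parallel gripper is mounted at the origin on the work surface; the furniture and walls round the work are solid. World frame = base frame: x ahead of the robot, y to its left, z up, the work surface at z = 0. Lengths are in mm, angles in rad, forces in N, time in s.
With the tool pointing down it reaches from about 350 to 875 mm from the base axis. Payload 4.2 kg.
Tool frame: the origin (TCP) lies between the finger pads, 19 mm behind the fingertips; this is the grasp point; z points along the fingers, y is the line along which they close (so a half turn about z gives the same grasp; the last joint's range is limited). The gripper opens to 85 mm and grips with 20 to 120 N. Pads are 22 mm wide; open, the fingers measure 114 mm over their backs; the gripper's body (76 mm by 85 mm) begins 54 mm behind the grasp point. The pads swing forward as they close: fully open they stand 13 mm farther back than shut.
Start: joints at [-0.848, 0.385, 0.008, 0, -1.194, -0.259], TCP at [279.605, -558.946, 250.012] pointing down, gripper open.
Joint ranges: [-3.14, 3.14], [-1.21, 2.06], [-1.07, 1.41], [-3.16, 2.05], [-2.99, -0.16], [-3.1, 3.1]. Speed limits (rad/s): [2.79, 2.79, 3.14, 3.14, 3.14, 3.14].

## Interface

Orientations are given as a unit quaternion [x, y, z, w].
In Python, from bench import arm gives the robot as it stands. The module is installed in compiled form; this text tells all that it offers.
- The arm moves only by the shell command python3 -m handwheel 'ROWS' [OPENING]. ROWS is JSON, a list of rows, each an object of numbers: "x", "y", "z": the shift along the world's x, y, z each as a share of 20 cm, from -1 to 1; "ax", "ay", "az": the turn, a rotation vector about the world's x, y, z each as a share of 90 degrees, from -1 to 1. In form: [{"x": .., "y": .., "z": .., "ax": .., "ay": .., "az": ..}, ...]. A call has exactly 8 rows; each row shifts and turns the commanded pose from where the row before left it; what a row does not reach is not made up. A row lasts 1/10 s, in which the tool goes at most 50 mm and 8.59 degrees, less where a joint would pass 70% of its speed; a pose out of reach is approached as far as the arm can. A call with a number of a shift or a turn outside -1 to 1 is refused whole. A call with a gripper value outside its range is refused whole. OPENING is the opening, from -1 (shut) to 1 (fully open), set as the call begins (- or left out, the last holds). The fingers move at their own pace and stop on an object; the grip force is fixed at half the most. Time passes only in rows, so rows that do not move let the fingers close, or fill a call up. It gives the time, the measured TCP pose, the force, the opening and the grip force at its end, in the units of the state.
- arm.read_state(): the state, without advancing time (a new reading comes with each control period).
- arm.get_image(name): name is "scene" or "top" or "wrist"; returns the picture (384x512x3 uint8, red, green, blue); there is no depth.
- arm.camera_params(name): a dict with "K" (3x3 intrinsics, pixels), "position" and "orientation" of the camera in the world. Camera axes: x right, y down, z forward; pixel columns grow to the right and rows downward; lengths in mm; the calibration is good to about 2 mm. The wrist camera is an equidistant fisheye: a pixel r from the principal point sees the ray r / f radians off the axis. A picture is of the moment at which its call begins: read the wrist's pose just before it. camera_params takes no time and is no camera call; for the wrist camera it gives the pose at the moment of the call.
- arm.job_done(): hands the job in; it is judged then, once.
The state is a dict: "clock": time; "joints": joint angles; "joint_vel": joint speeds; "joint_efforts": joint torques, N m; "position": TCP position; "ee_rot": TCP orientation; "contact_force": force on the tool from outside, world axes, zero at the start; "wrist_torque": the same for the moment, N m; "gripper_width": finger opening in mm; "grasp_force": force on a finger pad.
Only numpy, scipy, OpenCV 4.12 (cv2) and the standard library are available. Lean on these libraries where they do the work, as an engineer would, in place of code of your own. Each camera call takes 0.05 s, during which the arm holds its last target. There are 200 camera calls.

## Task

Touch off the gripper on the medium-height one of the three tool setters: with the fingertips press its sprung top face gently down part of the way, never to its stop, and keep it pressed for at least a second so that the dial can settle. Then withdraw upward so that the face springs back and the gripper is well clear of it, at least a hand's breadth above. Do not grip, lift or shift the setter, and touch neither the other two setters nor anything else on the bench.

Things in the scene. Friction and masses are not known exactly. Their poses are not given: they have to be found in the camera images.
- setter_short: the short one of three tool setters that look alike but for their height: a loose upright round aluminium body (diameter 50 mm, foot 58 mm, 0.7 kg) with a small white dial on its side and a sprung round steel touch face on top, 50 mm above the work surface in all. Origin: centre of the underside, z up; not to be touched
- face_short (a point): centre of the top of the short setter's touch face (flat steel disc, diameter 36 mm, 5 mm thick, on a thin stem); 50 mm above the work surface at rest, goes down with the face
- anvil_short (a joint): how far the touch face of the short setter is pressed down, in m: 0 at rest, 0.012 at its bottom stop. A spring pushes it back up: it begins to move at about 1 N and needs about 0.5 N more per mm
- setter_medium: the medium one of three tool setters that look alike but for their height: a loose upright round aluminium body (diameter 50 mm, foot 58 mm, 0.7 kg) with a small white dial on its side and a sprung round steel touch face on top, 80 mm above the work surface in all. Origin: centre of the underside, z up; this is the one to touch
- face_medium (a point): centre of the top of the medium setter's touch face (flat steel disc, diameter 36 mm, 5 mm thick, on a thin stem); 80 mm above the work surface at rest, goes down with the face
- anvil_medium (a joint): how far the touch face of the medium setter is pressed down, in m: 0 at rest, 0.012 at its bottom stop. A spring pushes it back up: it begins to move at about 1 N and needs about 0.5 N more per mm
- setter_tall: the tall one of three tool setters that look alike but for their height: a loose upright round aluminium body (diameter 50 mm, foot 58 mm, 0.7 kg) with a small white dial on its side and a sprung round steel touch face on top, 110 mm above the work surface in all. Origin: centre of the underside, z up; not to be touched
- face_tall (a point): centre of the top of the tall setter's touch face (flat steel disc, diameter 36 mm, 5 mm thick, on a thin stem); 110 mm above the work surface at rest, goes down with the face
- anvil_tall (a joint): how far the touch face of the tall setter is pressed down, in m: 0 at rest, 0.012 at its bottom stop. A spring pushes it back up: it begins to move at about 1 N and needs about 0.5 N more per mm
- work_block: filed steel block with three drilled holes, 45x75x18 mm, lying loose among the setters; bystander. Origin: centre of the underside
- wood_block: beech packing block, 48x105x32 mm, loose; bystander. Origin: centre of the underside
- nut: loose steel hexagon nut, 24x27x13 mm; bystander. Origin: centre of the underside
- caliper: vernier caliper, 77x230x11 mm, lying loose near the robot; bystander. Origin: centre of the underside
- spanner: combination spanner, 35x224x8 mm, lying loose near the robot; bystander. Origin: centre of the underside
Not all that is in view belongs to the job. Leave any pink look-alike of the setter_medium alone.

How it is judged:
By the outcome, as a careful person would: the job done as asked, in the order asked, and still so for the second after the job is handed in, with the robot touching nothing.
It also fails if it takes over 35 s, if anything falls off the work surface, if the arm or the gripper's body presses on something with over 40 N, if the wrist force passes 120 N, or if a joint passes its speed limit or range.

## Working session

There is one attempt and no reset: what is moved stays moved. The work goes in short steps, Python scripts to look and compute and a shell command to move; the robot and the scene stay as the last step left them, time stands still between calls to the robot, and variables do not carry over. Pictures are saved under pics/ and viewed, at most 10 in all, crops included, and the job is handed in when it is done.

```bash
mkdir -p pics
python3 - <<'E'
from bench import arm
import cv2,json
for n in("scene","top"):
    im=arm.get_image(n); cv2.imwrite(f"pics/{n}0.png",im[:,:,::-1])
    p=arm.camera_params(n); print(n,{k:(v.tolist() if hasattr(v,'tolist') else v) for k,v in p.items()})
s=arm.read_state(); print(s)
E
```

```text
scene {'K': [[398.2020452566873, 0.0, 257.2090716338529], [0.0, 398.2020452566873, 190.98968848820513], [0.0, 0.0, 1.0]], 'position': [-285.8945918870586, -1172.9184491364636, 746.2995167812185], 'orientation': [0.8161731810876959, -0.20711800519742188, 0.13546242797805585, -0.5221239326084582]}
top {'K': [[387.62483350739217, 0.0, 255.8813002354993], [0.0, 387.62483350739217, 193.967999809775], [0.0, 0.0, 1.0]], 'position': [164.8669208236459, 40.469149462946554, 1369.2164237061663], 'orientation': [0.7118767698403466, -0.6968561467685609, 0.06229363769351027, -0.061175795666733236]}
{'clock': 0.1, 'joints': array([-8.48420923e-01,  3.85473752e-01,  6.77323572e-03, -4.68080211e-04,
       -1.19401096e+00, -2.58614127e-01]), 'joint_vel': array([-0.00046861, -0.00252567,  0.00235817,  0.00169411, -0.00092966,
       -0.00058563]), 'joint_efforts': array([-4.38848647e-04, -3.93320417e+01,  1.88930404e+01,  4.19798568e+00,
       -2.62975249e-03,  6.05823061e-06]), 'position': array([ 279.38583103, -558.53256296,  249.03380604]), 'ee_rot': array([-2.29724113e-01,  9.73255294e-01,  9.47149641e-04, -2.59184263e-04]), 'contact_force': array([-0.81855316,  0.30465601, -0.55733115]), 'wrist_torque': array([ 0.00575771, -0.0266484 , -0.0077038 ]), 'grasp_force': 0.0, 'gripper_width': 85.64759602027442}
```

View pics/scene0.png

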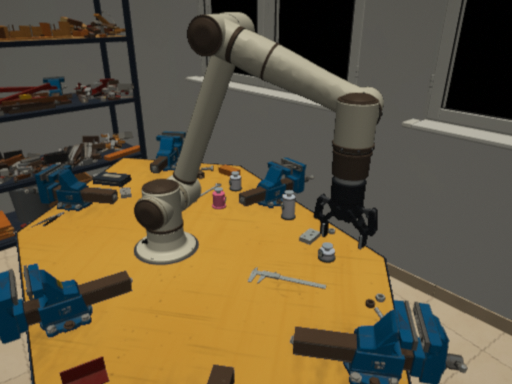

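View pics/top0.png

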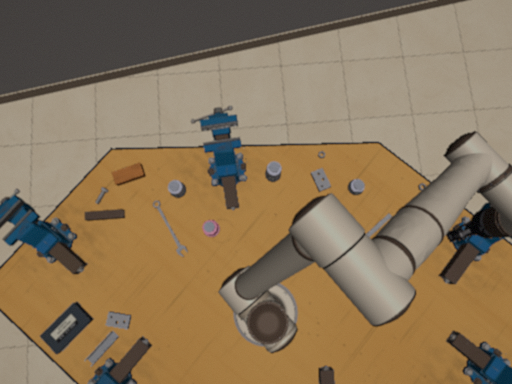

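The scene view shows three grey setters at about (235,181), (288,206) and (327,253). In the top view they are at (176,188), (274,171) and (357,186). The pink decoy is at (219,198) in the scene view and (210,228) in the top view. Next I'll enlarge both views and measure the heights.

Run:
```python
import cv2,numpy as np
s=cv2.imread("pics/scene0.png");t=cv2.imread("pics/top0.png")
def c(im,u,v,h=20):return cv2.resize(im[v-h:v+h,u-h:u+h],(264,264),interpolation=cv2.INTER_NEAREST)
a=np.hstack([c(s,235,181),c(s,288,206),c(s,327,253)]);b=np.hstack([c(t,176,188),c(t,274,171),c(t,357,186)])
cv2.imwrite("pics/crop.png",np.vstack([a,b]))
```

```text
(no output)
```

View pics/crop.png

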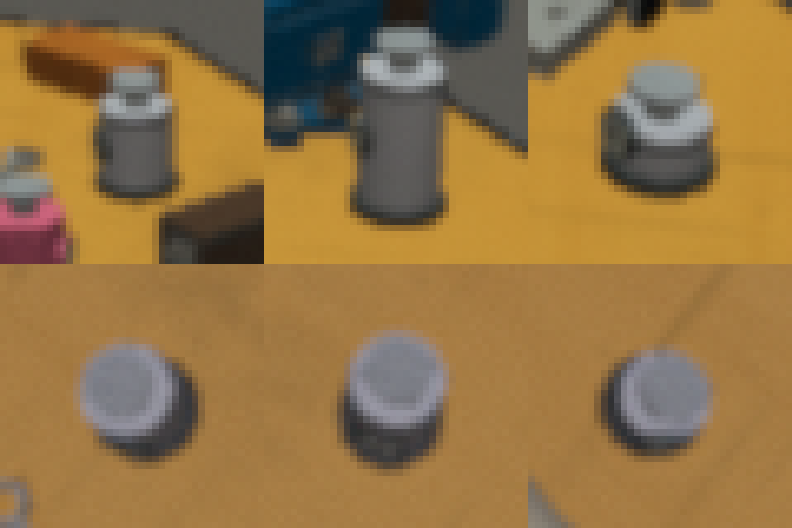

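The crop shows the left setter as intermediate in proportion, the middle one as tall and the right one as squat. I'll check this by triangulating the face centres.

```bash
cat > h.py <<'E'
import numpy as np
from bench import arm
from scipy.spatial.transform import Rotation as R
def ray(n,uv):
    p=arm.camera_params(n);K=np.array(p["K"])
    d=R.from_quat(p["orientation"]).apply(np.linalg.inv(K)@[uv[0],uv[1],1])
    return np.array(p["position"]),d/np.linalg.norm(d)
def tri(a,b):
    (p,d),(q,e)=a,b
    s=np.linalg.lstsq(np.c_[d,-e],q-p,rcond=None)[0]
    x,y=p+s[0]*d,q+s[1]*e
    return (x+y)/2,np.linalg.norm(x-y)
def plane(a,z):
    p,d=a;return p+d*(z-p[2])/d[2]
E
python3 - <<'E'
from h import *
for n,s,t in (("L",(235.3,171.9),(174.6,186.1)),("M",(288.7,191.1),(274.3,166.7)),("R",(327,244.3),(358.2,184.1)),("pink",(219,188.5),(210,227))):
    x,g=tri(ray("scene",s),ray("top",t)); print(n,x.round(),g.round(1),[ (z,plane(ray("top",t),z)[:2].round()) for z in(50,80,110)])
E
```

```text
L [416. 315.  83.] 6.5 [(50, array([419., 323.])), (80, array([414., 317.])), (110, array([408., 310.]))]
M [483. -20. 111.] 3.8 [(50, array([496., -22.])), (80, array([489., -20.])), (110, array([481., -19.]))]
R [ 442. -315.   49.] 4.3 [(50, array([ 440., -314.])), (80, array([ 434., -306.])), (110, array([ 428., -298.]))]
pink [281. 189.  81.] 8.1 [(50, array([280., 195.])), (80, array([278., 191.])), (110, array([275., 188.]))]
```

L fits the medium setter: its face measures at z≈83, M at 111 (tall) and R at 49 (short). The pink look-alike is also about 80 mm high, so it is excluded by colour. The target is about (415,316). I'll shut the gripper, raise it and carry it over at a safe height.

```bash
python3 -m handwheel '[{"z":0.2},{"z":0.2},{"x":0.1,"y":0.2},{"x":0.1,"y":0.2},{"x":0.1,"y":0.2},{"x":0.1,"y":0.2},{"x":0.1,"y":0.2},{"x":0.1,"y":0.2}]' -1
python3 -m handwheel '[{"y":0.2},{"y":0.2},{"y":0.2},{"y":0.2},{"y":0.2},{"y":0.2},{"y":0.2},{"y":0.2}]'
```

```text
invalid input at $[0]: expected keys x, y, z, ax, ay, az
invalid input at $[0]: expected keys x, y, z, ax, ay, az
```

```bash
python3 -m handwheel '[{"x":0,"y":0,"z":0.2,"ax":0,"ay":0,"az":0},{"x":0,"y":0,"z":0.2,"ax":0,"ay":0,"az":0},{"x":0.1,"y":0.2,"z":0,"ax":0,"ay":0,"az":0},{"x":0.1,"y":0.2,"z":0,"ax":0,"ay":0,"az":0},{"x":0.1,"y":0.2,"z":0,"ax":0,"ay":0,"az":0},{"x":0.1,"y":0.2,"z":0,"ax":0,"ay":0,"az":0},{"x":0.1,"y":0.2,"z":0,"ax":0,"ay":0,"az":0},{"x":0.1,"y":0.2,"z":0,"ax":0,"ay":0,"az":0}]' -1
```

```text
clock: 0.9
position: [399.8, -317.1, 329.7]
ee_rot: [-0.23, 0.973, 0.0, -0.0]
contact_force: [0.9, -1.1, 0.1]
gripper_width: 0.3
grasp_force: 0.0
```

```bash
python3 -m handwheel '[{"x":0,"y":0.2,"z":0,"ax":0,"ay":0,"az":0},{"x":0,"y":0.2,"z":0,"ax":0,"ay":0,"az":0},{"x":0,"y":0.2,"z":0,"ax":0,"ay":0,"az":0},{"x":0,"y":0.2,"z":0,"ax":0,"ay":0,"az":0},{"x":0,"y":0.2,"z":0,"ax":0,"ay":0,"az":0},{"x":0,"y":0.2,"z":0,"ax":0,"ay":0,"az":0},{"x":0,"y":0.2,"z":0,"ax":0,"ay":0,"az":0},{"x":0,"y":0.2,"z":0,"ax":0,"ay":0,"az":0}]'
python3 -m handwheel '[{"x":0,"y":0.2,"z":0,"ax":0,"ay":0,"az":0},{"x":0,"y":0.2,"z":0,"ax":0,"ay":0,"az":0},{"x":0,"y":0.2,"z":0,"ax":0,"ay":0,"az":0},{"x":0,"y":0.2,"z":0,"ax":0,"ay":0,"az":0},{"x":0,"y":0.2,"z":0,"ax":0,"ay":0,"az":0},{"x":0,"y":0.2,"z":0,"ax":0,"ay":0,"az":0},{"x":0,"y":0,"z":0,"ax":0,"ay":0,"az":0},{"x":0,"y":0,"z":0,"ax":0,"ay":0,"az":0}]'
python3 - <<'E'
from h import *
import cv2
p=arm.camera_params("wrist");print({k:np.round(v,4).tolist() for k,v in p.items()})
cv2.imwrite("pics/w1.png",arm.get_image("wrist")[:,:,::-1]);print(arm.read_state()["position"])
E
```

```text
clock: 1.7
position: [398.9, 2.5, 329.9]
ee_rot: [-0.23, 0.973, 0.0, -0.0]
contact_force: [-0.0, -0.4, -1.0]
gripper_width: -0.1
grasp_force: 0.0
clock: 2.5
position: [399.2, 241.6, 329.3]
ee_rot: [-0.231, 0.973, -0.001, -0.001]
contact_force: [0.5, -0.7, -0.2]
gripper_width: 0.0
grasp_force: 0.0
{'K': [[297.3186, 0.0, 250.8776], [0.0, 297.3186, 188.0023], [0.0, 0.0, 1.0]], 'position': [325.3627, 205.6255, 453.4493], 'orientation': [0.5181, 0.8399, 0.1371, 0.0851]}
[399.2701123  240.82389157 329.49303095]
```

View pics/w1.png

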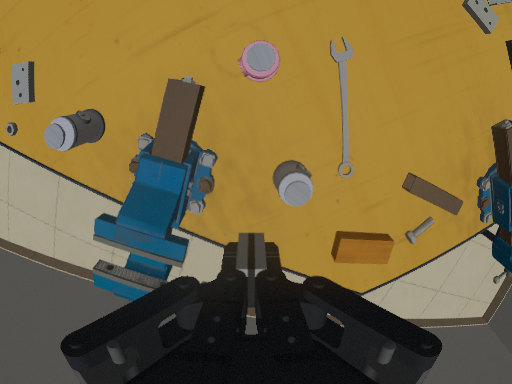

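The wrist view shows the grey medium setter with its face at about (296,191). The pink one is at (260,57), the tall one at (65,133) and the vise at (160,200). I'll fit the face outline and cast its ray onto z=80.

```bash
cat >> h.py <<'E'
def wray(p,uv):
    K=np.array(p["K"]);d=np.array([uv[0]-K[0,2],uv[1]-K[1,2]]);r=np.hypot(*d);t=r/K[0,0]
    v=np.r_[d/r*np.sin(t),np.cos(t)]
    return np.array(p["position"]),R.from_quat(p["orientation"]).apply(v)
E
python3 - <<'E'
from h import *
import cv2
p=arm.camera_params("wrist")
im=cv2.imread("pics/w1.png");c=im[155:215,265:325]
cv2.imwrite("pics/c2.png",cv2.resize(c,(600,600),interpolation=cv2.INTER_NEAREST))
for uv in((295.5,190.5),(297,191)):print(plane(wray(p,uv),80).round(1),tri(wray(p,uv),ray("top",(174.6,186.1))))
E
```

```text
[414.3 316.   80. ] (array([414.70952012, 317.12466314,  76.82616074]), np.float64(0.8860300784434186))
[414.1 318.2  80. ] (array([410.59894618, 313.46047802,  95.24374383]), np.float64(0.35659786179203157))
```

View pics/c2.png

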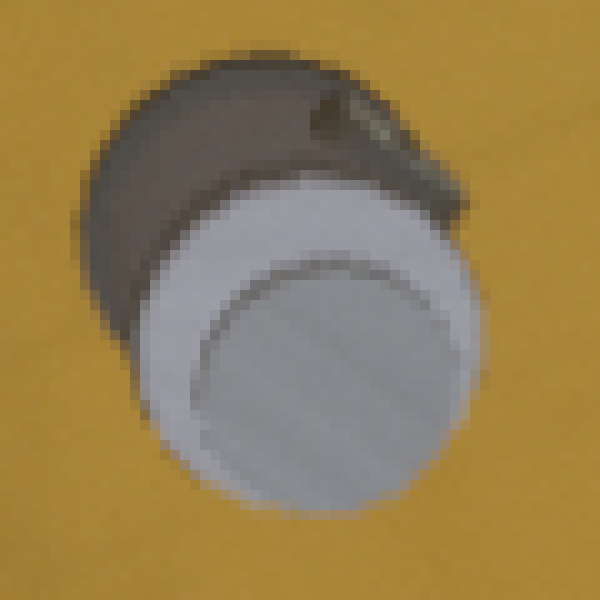

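The crop confirms a grey body and dial with a round face, centred at about (297.3,193.3).

Run:
```python
from h import *
p=arm.camera_params("wrist")
x=plane(wray(p,(297.3,193.3)),80);s=arm.read_state()
print(x.round(1),tri(wray(p,(297.3,193.3)),ray("top",(174.6,186.1))),s["position"],(x-s["position"])/200)
```

```text
[416.7 320.1  80. ] (array([406.05853564, 307.45782396, 121.84938189]), np.float64(0.9753640694653037)) [399.2701123  240.82389157 329.49303095] [ 0.08727856  0.39657223 -1.24746515]
```

```bash
python3 -m handwheel '[{"x":0.04,"y":0.2,"z":0,"ax":0,"ay":0,"az":0},{"x":0.04,"y":0.185,"z":0,"ax":0,"ay":0,"az":0},{"x":0,"y":0,"z":-0.2,"ax":0,"ay":0,"az":0},{"x":0,"y":0,"z":-0.2,"ax":0,"ay":0,"az":0},{"x":0,"y":0,"z":-0.2,"ax":0,"ay":0,"az":0},{"x":0,"y":0,"z":-0.2,"ax":0,"ay":0,"az":0},{"x":0,"y":0,"z":-0.15,"ax":0,"ay":0,"az":0},{"x":0,"y":0,"z":0,"ax":0,"ay":0,"az":0}]'
python3 - <<'E'
from h import *
import cv2
a=arm.get_image("wrist")[100:340,150:400,::-1];b=arm.get_image("scene")[135:215,200:280,::-1]
cv2.imwrite("pics/w3.png",np.hstack([cv2.resize(a,(420,400)),cv2.resize(b,(380,400))]))
s=arm.read_state();print(s["position"],s["contact_force"])
E
```

```text
clock: 3.35
position: [413.9, 314.4, 136.3]
ee_rot: [-0.229, 0.974, -0.003, -0.004]
contact_force: [-1.1, -0.1, 0.9]
gripper_width: -0.5
grasp_force: 0.0
[416.32352861 317.55965079 140.87023468] [-0.90388399  0.35135672 -0.12485907]
```

View pics/w3.png

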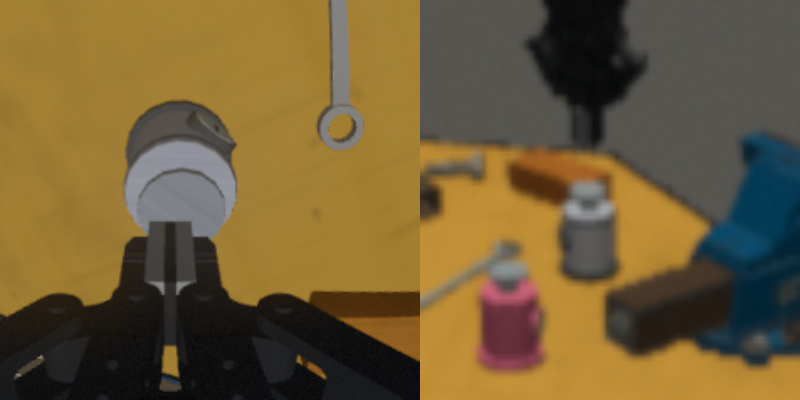

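The fingertips are above the medium setter's face but seem a few mm to one side. The arm was still settling, so I'll measure again now that it is at rest.

```bash
python3 -m handwheel '[{"x":0,"y":0,"z":0,"ax":0,"ay":0,"az":0},{"x":0,"y":0,"z":0,"ax":0,"ay":0,"az":0},{"x":0,"y":0,"z":0,"ax":0,"ay":0,"az":0},{"x":0,"y":0,"z":0,"ax":0,"ay":0,"az":0},{"x":0,"y":0,"z":0,"ax":0,"ay":0,"az":0},{"x":0,"y":0,"z":0,"ax":0,"ay":0,"az":0},{"x":0,"y":0,"z":0,"ax":0,"ay":0,"az":0},{"x":0,"y":0,"z":0,"ax":0,"ay":0,"az":0}]'
python3 - <<'E'
from h import *
import cv2
p=arm.camera_params("wrist");im=arm.get_image("wrist")[:,:,::-1]
cv2.imwrite("pics/w4full.png",im);cv2.imwrite("pics/w4.png",cv2.resize(im[150:250,215:305],(540,600),interpolation=cv2.INTER_NEAREST))
import pickle;pickle.dump(p,open("p4.pkl","wb"))
E
```

```text
clock: 4.25
position: [415.6, 318.1, 140.0]
ee_rot: [-0.23, 0.973, -0.0, -0.0]
contact_force: [-0.9, -0.0, -0.6]
gripper_width: -0.0
grasp_force: 0.0
```

View pics/w4.png

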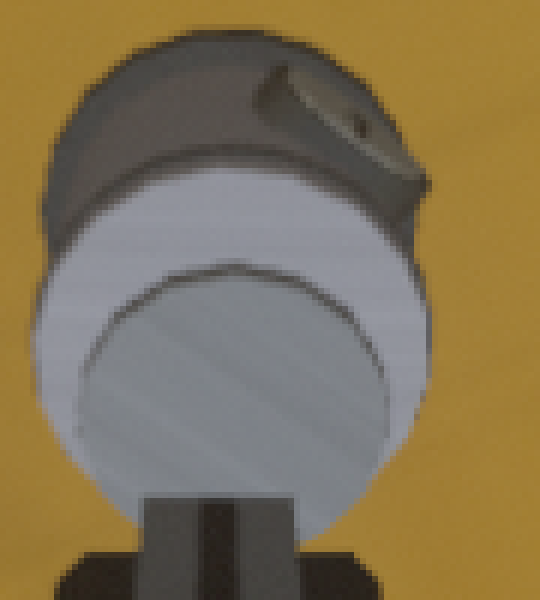

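At rest the face is nearly centred: crop centre (233,414), against a fingertip midline at column 219. Now I'll compute the remaining shift.

Run:
```python
from h import *
import pickle
p=pickle.load(open("p4.pkl","rb"))
def top(dv):return plane(wray(p,(253.3,dv)),80).round(1)
print(top(218.5),"far edge",top(150+270/6-.5),"L/R",plane(wray(p,(215+77/6-.5,218)),80),plane(wray(p,(215+389/6-.5,218)),80))
```

```text
[416.  321.1  80. ] far edge [400.5 313.2  80. ] L/R [423.6270055  305.11465664  80.        ] [407.81055957 336.77539446  80.        ]
```

The centre is (416,321), and the chord of 35.4 mm agrees with the 36 mm face at z=80. I'll shift y by +3 mm and descend to about 5 mm above the face.

```bash
python3 -m handwheel '[{"x":0,"y":0.015,"z":0,"ax":0,"ay":0,"az":0},{"x":0,"y":0,"z":-0.05,"ax":0,"ay":0,"az":0},{"x":0,"y":0,"z":-0.05,"ax":0,"ay":0,"az":0},{"x":0,"y":0,"z":-0.05,"ax":0,"ay":0,"az":0},{"x":0,"y":0,"z":-0.03,"ax":0,"ay":0,"az":0},{"x":0,"y":0,"z":0,"ax":0,"ay":0,"az":0},{"x":0,"y":0,"z":0,"ax":0,"ay":0,"az":0},{"x":0,"y":0,"z":0,"ax":0,"ay":0,"az":0}]'
python3 -m handwheel '[{"x":0,"y":0,"z":-0.01,"ax":0,"ay":0,"az":0},{"x":0,"y":0,"z":-0.01,"ax":0,"ay":0,"az":0},{"x":0,"y":0,"z":-0.01,"ax":0,"ay":0,"az":0},{"x":0,"y":0,"z":-0.01,"ax":0,"ay":0,"az":0},{"x":0,"y":0,"z":0,"ax":0,"ay":0,"az":0},{"x":0,"y":0,"z":0,"ax":0,"ay":0,"az":0},{"x":0,"y":0,"z":0,"ax":0,"ay":0,"az":0},{"x":0,"y":0,"z":0,"ax":0,"ay":0,"az":0}]'
python3 - <<'E'
from h import *
s=arm.read_state();print(s["position"],s["contact_force"],s["wrist_torque"])
E
```

```text
clock: 5.1
position: [415.8, 321.3, 104.3]
ee_rot: [-0.23, 0.973, 0.0, 0.0]
contact_force: [0.3, -0.4, -0.3]
gripper_width: -0.1
grasp_force: 0.0
clock: 5.9
position: [415.7, 321.1, 96.2]
ee_rot: [-0.23, 0.973, 0.0, 0.0]
contact_force: [-0.9, -0.4, 2.7]
gripper_width: -0.2
grasp_force: 1.3
[415.65358957 321.12435807  96.18479457] [-0.85122418 -0.37730043  2.67192916] [-0.05894814  0.23738719 -0.01640529]
```

The 2.7 N reading at about 3 mm fits the spring. I'll go 2.5 mm deeper, towards the middle of the travel, and hold there.

```bash
python3 -m handwheel '[{"x":0,"y":0,"z":-0.0075,"ax":0,"ay":0,"az":0},{"x":0,"y":0,"z":-0.005,"ax":0,"ay":0,"az":0},{"x":0,"y":0,"z":0,"ax":0,"ay":0,"az":0},{"x":0,"y":0,"z":0,"ax":0,"ay":0,"az":0},{"x":0,"y":0,"z":0,"ax":0,"ay":0,"az":0},{"x":0,"y":0,"z":0,"ax":0,"ay":0,"az":0},{"x":0,"y":0,"z":0,"ax":0,"ay":0,"az":0},{"x":0,"y":0,"z":0,"ax":0,"ay":0,"az":0}]'
for i in 1 2; do python3 -m handwheel '[{"x":0,"y":0,"z":0,"ax":0,"ay":0,"az":0},{"x":0,"y":0,"z":0,"ax":0,"ay":0,"az":0},{"x":0,"y":0,"z":0,"ax":0,"ay":0,"az":0},{"x":0,"y":0,"z":0,"ax":0,"ay":0,"az":0},{"x":0,"y":0,"z":0,"ax":0,"ay":0,"az":0},{"x":0,"y":0,"z":0,"ax":0,"ay":0,"az":0},{"x":0,"y":0,"z":0,"ax":0,"ay":0,"az":0},{"x":0,"y":0,"z":0,"ax":0,"ay":0,"az":0}]'; done
```

```text
clock: 6.7
position: [415.7, 321.1, 93.6]
ee_rot: [-0.23, 0.973, 0.0, 0.0]
contact_force: [-0.0, -0.2, 3.5]
gripper_width: -0.2
grasp_force: 1.9
clock: 7.5
position: [415.7, 321.1, 93.6]
ee_rot: [-0.23, 0.973, 0.0, 0.0]
contact_force: [-0.8, -0.1, 3.0]
gripper_width: -0.0
grasp_force: 1.9
clock: 8.3
position: [415.6, 321.1, 93.5]
ee_rot: [-0.23, 0.973, 0.0, 0.0]
contact_force: [-0.4, 0.5, 3.6]
gripper_width: -0.3
grasp_force: 1.9
```

It has been held at about 5 mm (about 3.5 N) for well over 1 s. Now I'll withdraw straight up, slowly at first.

```bash
python3 -m handwheel '[{"x":0,"y":0,"z":0.015,"ax":0,"ay":0,"az":0},{"x":0,"y":0,"z":0.015,"ax":0,"ay":0,"az":0},{"x":0,"y":0,"z":0.03,"ax":0,"ay":0,"az":0},{"x":0,"y":0,"z":0.1,"ax":0,"ay":0,"az":0},{"x":0,"y":0,"z":0.2,"ax":0,"ay":0,"az":0},{"x":0,"y":0,"z":0.2,"ax":0,"ay":0,"az":0},{"x":0,"y":0,"z":0.2,"ax":0,"ay":0,"az":0},{"x":0,"y":0,"z":0.2,"ax":0,"ay":0,"az":0}]'
python3 -m handwheel '[{"x":0,"y":0,"z":0.1,"ax":0,"ay":0,"az":0},{"x":0,"y":0,"z":0,"ax":0,"ay":0,"az":0},{"x":0,"y":0,"z":0,"ax":0,"ay":0,"az":0},{"x":0,"y":0,"z":0,"ax":0,"ay":0,"az":0},{"x":0,"y":0,"z":0,"ax":0,"ay":0,"az":0},{"x":0,"y":0,"z":0,"ax":0,"ay":0,"az":0},{"x":0,"y":0,"z":0,"ax":0,"ay":0,"az":0},{"x":0,"y":0,"z":0,"ax":0,"ay":0,"az":0}]'
python3 - <<'E'
from h import *
import cv2
a=arm.get_image("wrist")[:,:,::-1];b=arm.get_image("scene")[135:215,200:280,::-1]
cv2.imwrite("pics/end.png",np.hstack([cv2.resize(a,(420,315)),cv2.resize(b,(315,315))]))
E
```

```text
clock: 9.1
position: [414.9, 320.2, 287.0]
ee_rot: [-0.23, 0.973, -0.0, -0.001]
contact_force: [-0.3, 0.9, -0.8]
gripper_width: -0.1
grasp_force: 0.0
clock: 9.9
position: [415.6, 321.0, 305.2]
ee_rot: [-0.23, 0.973, -0.0, -0.0]
contact_force: [0.3, -0.8, 0.1]
gripper_width: -0.2
grasp_force: 0.0
```

View pics/end.png

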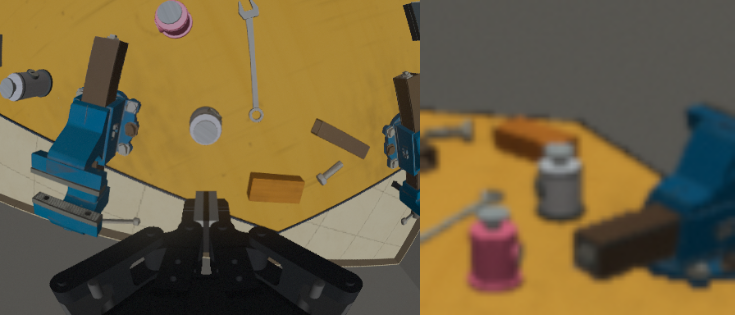

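The setter stands in the same place (scene crop 558,180) with its face back up, and the gripper is about 200 mm above it.

```bash
python3 -c "
from bench import arm
print(arm.job_done())"
```

```text
the job is handed in; nothing more can be done
None
```

The medium setter's face was pressed about 5 mm of its 12 mm travel (about 3.5 N), held for over 1.5 s and released; the gripper stopped about 200 mm above it, the setter looked unmoved in the last pictures, and the job was handed in at about 10 s with no verdict returned.

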